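# Load a film-sealed plate into the weighted plate press

## Task

The white microplate on the loading apron must go under the weighted platen of the press, which beds its sealing film down. Press the blue end of the lever down until the spring catch snaps over it and holds the heavy platen up, push the plate in until it is fully home against the back stop, then press the orange release pad of the catch so that the platen comes down on the plate. Do it all by pressing and pushing with the fingers: do not pick up or tip the plate, do not touch the platen itself, and leave the nozzle cassette, jar, timer and pen where they are.

Things in the scene. Friction and masses are not known exactly. Their poses are not given: they have to be found in the camera images.
- press: Plate press, fixed to the bench: grey base plate, x -115..67, y -209..165 mm, top 6 mm above the bench; a dark weighted platen hangs over one half, the other half is the bare loading apron. Origin: on the bench, 20 mm before the platen's front edge, midway between the rails. +y is the way the plate goes in, +x points away from the lever, z up. Lever and catch run along the side x = -78.
- nest (a point): point on top of the base plate where the plate's origin lies when fully home: x 0, y 69.7, z 6 mm in the press's frame, axes as the press's. Two black rails, 10 mm high, leave 89 mm between them (plate: 85.4); their flared ends open to 113 mm at y = -30. Face of the back stop: y = 133.5. The home plate's rear edge is at y = 6, 14 mm in front of the platen, so it can be pushed all the way
- platen (a joint): angle of the platen in rad: 0 down on an empty press, about 0.02 lying on a plate, about 0.20 when the lever is latched. About 2 kg, damped hinge along x at y 145, z 22 mm of the press; the lever's short end lifts it by a pin on its side
- platen_front (a point): middle of the platen's upper front edge, y 20, z 32 mm in the press's frame when down. The platen is a 14 mm thick slab, 104 mm wide (x) and 112 long, black foam underneath. Latched up, this edge is about 56 mm above the bench and the lower front edge about 43 mm, so the 15 mm plate passes beneath
- lever (a joint): lever angle in rad: 0 at rest (blue pad high), grows as the pad is pressed down; pivot at x -78, y -45, z 28 mm of the press. The catch snaps over it a little above 0.36 (0.38 is surely past) and then holds it at about 0.356; its stop is at 0.45. Pressing takes about 4 to 10 N
- lever_pad (a point): centre of the top of the blue pad, 34x46 mm, on the long end of the 12 mm steel lever, 162 mm from the pivot. At rest its top is about 94 mm above the bench and slopes 20 degrees (down toward the pivot, rising toward -y of the press); latched it is about level, 38 mm above the bench. On the way down it moves 14 mm toward -y of the press
- catch (a joint): angle of the spring catch in rad: 0 at rest (also while it holds the lever), grows to 0.42 as its orange pad is pressed; the lever slips free at 0.2 to 0.28
- catch_pad (a point): centre of the top of the orange release pad, 26 mm (x of the press) by 34 mm (y), x -133, y -150 mm in the press's frame, 38 mm above the bench at rest; pressing it down 10 to 15 mm with about 2 to 5 N frees the lever
- plate: white 96-well microplate under a clear film, 85.4x127.6x14.5 mm, its long side along its own y; it lies loose on the apron, nearly square to the press, its top 20.5 mm above the bench. Origin: centre of its underside
- cassette: black and blue nozzle cassette, 32x110x34 mm, lying along its y axis with a row of white nozzles on top; bystander on the far side of the press. Origin: centre of its underside
- jar: clear jar with a yellow cap, 47 mm across and 80 mm high; bystander beside the press, on the lever's side. Origin: centre of its underside
- timer: white digital timer, 62x68x24 mm; bystander beyond the hinge end of the press. Origin: centre of its underside
- pen: red and white marker pen, 13 mm thick, 137 mm long, lying along its y axis across the open end of the apron, just off the press; bystander. Origin: centre of its underside

How it is judged:
By the outcome, as a careful person would: the job done as asked, in the order asked, and still so for the second after the job is handed in, with the robot touching nothing.
It also fails if it takes over 48 s, if anything falls off the work surface, if the arm or the gripper's body presses on something with over 40 N, if the wrist force passes 120 N, or if a joint passes its speed limit or range.

## Robot

A 6-joint arm with a two-finger parallel gripper is mounted at the origin on a cart in front of the work surface, level with it; the furniture and walls round the work are solid. World frame = base frame: x ahead of the robot, y to its left, z up, the work surface at z = 0. Lengths are in m, angles in degrees, forces in N, time in s.
With the tool pointing down it reaches from about 0.25 to 0.725 m from the base axis. Payload 9.7 kg.
Tool frame: the origin (TCP) lies midway between the tips of the shut fingers; the grasp point (between the pads) lies 19 mm behind it; z points along the fingers, y is the direction in which the jaws open and shut (so a half turn about z gives the same grasp; the last joint's range is limited). The gripper opens to 85 mm and grips with 20 to 120 N. Pads are 22 mm wide; open, the fingers measure 114 mm over their backs; the gripper's body (76 mm by 85 mm) begins 54 mm behind the grasp point. The pads swing forward as they close: fully open they stand 13 mm farther back than shut.
Start: joints at [65.203, 4.979, 10.078, 95.1, 0, 90], TCP at [0.231, 0.499, 0.231] pointing down, gripper open.
Joint ranges: [-179.16, 179.16], [-48.56, 103.87], [-65.8, 70.77], [-126.05, 130.52], [-82.76, 87.17], [-180, 180]. Speed limits (degrees/s): [127.2, 127.2, 147.25, 180, 180, 180].

## Interface

Orientations are given as [roll, pitch, yaw] about the fixed x, y, z axes, in that order (R = Rz(yaw) Ry(pitch) Rx(roll)).
In Python, from workcell import bot, camera, recognise gives the robot as it stands. The module is installed in compiled form; this text tells all that it offers.
- The arm moves only by the tool apply_moves, never from a script. Its argument "targets" is one flat list of numbers, 7 for each row, row after row: the shift along the world's x, y, z in units of 30 mm (1.0 is 30 mm), then the turn, a rotation vector about the world's x, y, z in units of 6 degrees (1.0 is 6 degrees), then the opening, from 0 (shut) to 1 (fully open). A call has 1 to 5 rows; each row is the pose to reach, as a shift and turn from the pose commanded when the call began; what a row does not reach only later rows make up. A row lasts 1/10 s, in which the tool goes at most 50 mm and 8.59 degrees, less where a joint would pass 70% of its speed; a pose out of reach is approached as far as the arm can. A call with a gripper value outside its range is refused whole. The fingers move at their own pace and stop on an object; "newtons" is the grip in N (left out, the last holds). Time passes only in rows, so rows that repeat a pose let the fingers close. It gives the time, the measured TCP pose, the force and the opening at its end, in the units of the state.
- bot.get_obs(): the state, without advancing time (a new reading comes with each control period).
- camera(name): name is "side" or "top" or "wrist"; returns a dict with "img" (400x640x3 uint8, red, green, blue), "intrinsics" (3x3 intrinsics, pixels), "k1" (the pictures are not rectified: a ray, as slopes to the right and down, at radius r is drawn at 1 + k1 r^2 times it, then the intrinsics apply), "origin" and "rotation" of the camera in the world. Camera axes: x right, y up, looking along -z (the intrinsics and any distortion apply to the point x, -y, -z); pixel columns grow to the right and rows downward; lengths in m; the calibration is good to about 2 mm. A picture is of the moment at which its call begins. There is no depth.
- bot.job_done(): hands the job in, once; it reports no verdict.
Trained networks look in the newest picture that a camera, given by its name, has taken for a name from the list of things; names that differ only in an ending like _2 or _b are one class to them, and where a whole thing is asked for, a point or a joint stands for the part that bears it (a point fixed in the world has none). Each returns a list of dicts, best first, with "conf" (0 to 1); they miss things now and then, are a little off and sometimes report something else, mostly with a low value. They report only what shows in the picture. A call takes as long as a camera call.
- recognise(query, camera): "box" ([left, top, right, bottom] in pixels, round what is visible of it).
The state is a dict: "time": time; "q": joint angles; "qd": joint speeds; "joint_efforts": joint torques, N m; "ee_pos": TCP position; "tcp_rot": TCP orientation; "wrist_force": force on the tool from outside, world axes, zero at the start; "torque": the same for the moment, N m; "opening": finger opening in m.
Only numpy, scipy, OpenCV 4.12 (cv2) and the standard library are available. Lean on these libraries where they do the work, as an engineer would, in place of code of your own. Each camera call takes 0.05 s, during which the arm holds its last target.

## Working session

There is one attempt and no reset: what is moved stays moved. The work goes in short steps, Python scripts to look and compute and a tool call to move; the robot and the scene stay as the last step left them, time stands still between calls to the robot, and variables do not carry over. Pictures are saved under pics/ and viewed, and the job is handed in when it is done.

Besides the shell and the picture viewer there is one more tool, called after "Request:" by a JSON object that holds its "name" and its "arguments", one argument or row to a line. apply_moves: Moves the arm, as the interface text tells. Its arguments: {"type":"object","properties":{"targets":{"type":"array"},"newtons":{"type":"number"}},"required":["targets"]}

```bash
mkdir -p pics; cat > h.py <<'E'
import numpy as np, cv2
from workcell import bot, camera, recognise
def snap(name,fn):
    c=camera(name); cv2.imwrite('pics/'+fn,c['img'][:,:,::-1]); return c
def proj(c,P):
    P=np.atleast_2d(P); p=(P-np.array(c['origin']))@np.array(c['rotation'])
    s=np.c_[p[:,0]/-p[:,2],-p[:,1]/-p[:,2]]; r2=(s**2).sum(1,keepdims=True); s=s*(1+c['k1']*r2)
    K=np.array(c['intrinsics']); return np.c_[s,np.ones(len(s))]@K.T[:,:2]
def ray(c,uv):
    K=np.array(c['intrinsics']); d=np.linalg.solve(K,np.array([uv[0],uv[1],1.]))[:2]; s=d.copy()
    for _ in range(30): s=d/(1+c['k1']*(s@s))
    v=np.array(c['rotation'])@np.array([s[0],-s[1],-1.]); return np.array(c['origin']),v/np.linalg.norm(v)
def atz(c,uv,z):
    o,v=ray(c,uv); return o+v*(z-o[2])/v[2]
def tri(l):
    A=0;b=0
    for c,uv in l:
        o,v=ray(c,uv); M=np.eye(3)-np.outer(v,v); A=A+M;b=b+M@o
    return np.linalg.solve(A,b)
E
python3 - <<'E'
from h import *
import pickle
cs={}
for n in ['side','top','wrist']:
    c=snap(n,n+'0.png'); cs[n]=c
    print(n,np.round(c['origin'],3),c['k1'],np.round(c['intrinsics'],1).tolist())
    for q in ['press','platen_front','lever_pad','catch_pad','plate','cassette','jar','timer','pen']:
        print(q,[(np.round(d['box']).tolist(),round(d['conf'],2)) for d in recognise(q,n)[:2]])
pickle.dump(cs,open('cs0.pkl','wb'))
print(bot.get_obs())
E
```

```text
side [0.597 1.011 0.526] -0.052239918483275034 [[413.9, 0.0, 323.7], [0.0, 413.9, 199.1], [0.0, 0.0, 1.0]]
press [([280.0, 228.0, 341.0, 269.0], 0.68), ([269.0, 159.0, 365.0, 280.0], 0.63)]
platen_front [([283.0, 227.0, 339.0, 270.0], 0.93)]
lever_pad [([311.0, 156.0, 341.0, 239.0], 0.75)]
catch_pad [([330.0, 183.0, 350.0, 203.0], 0.67)]
plate [([278.0, 194.0, 319.0, 229.0], 0.59)]
cassette [([248.0, 237.0, 265.0, 273.0], 0.89)]
jar [([359.0, 208.0, 384.0, 249.0], 0.73), ([273.0, 181.0, 317.0, 187.0], 0.61)]
timer [([312.0, 272.0, 346.0, 306.0], 0.68)]
pen [([271.0, 184.0, 318.0, 189.0], 0.73)]
top [0.456 0.205 0.998] -0.03475780118431217 [[394.1, 0.0, 316.9], [0.0, 394.1, 195.0], [0.0, 0.0, 1.0]]
press [([246.0, 143.0, 410.0, 234.0], 0.81)]
platen_front [([253.0, 156.0, 309.0, 215.0], 0.81)]
lever_pad [([301.0, 187.0, 415.0, 211.0], 0.66), ([251.0, 158.0, 308.0, 214.0], 0.27)]
catch_pad [([375.0, 206.0, 385.0, 224.0], 0.49)]
plate [([322.0, 153.0, 376.0, 195.0], 0.61), ([254.0, 133.0, 296.0, 153.0], 0.33)]
cassette [([255.0, 134.0, 295.0, 152.0], 0.89)]
jar [([283.0, 228.0, 304.0, 2
[... 431 characters left out ...]
46)]
timer [([354.0, 366.0, 372.0, 370.0], 0.5)]
pen []
{'time': 1.5, 'q': array([6.52033012e+01, 4.97770439e+00, 1.00797109e+01, 9.50984798e+01,
       2.58604412e-04, 8.99976115e+01]), 'qd': array([-0.04576153,  0.13236937, -0.0323466 , -0.09277732, -0.0594184 ,
       -0.04580849]), 'joint_efforts': array([ 1.60384760e-03, -5.20091450e+01,  4.64861119e+01,  1.60628533e-03,
       -2.63424312e-05, -1.92828409e-06]), 'ee_pos': array([0.23067368, 0.4993022 , 0.23130904]), 'tcp_rot': array([ 1.79996473e+02, -2.58457387e-04,  1.55205690e+02]), 'wrist_force': array([ 0.03130324, -0.59113546, -0.80763502]), 'torque': array([-0.05077069, -0.0141664 , -0.00412367]), 'opening': 0.08550778834805133}
```

```bash
python3 - <<'E'
import cv2
a=cv2.imread('pics/top0.png');cv2.imwrite('pics/top0z.png',cv2.resize(a[120:270,210:430],None,fx=3.6,fy=3.6,interpolation=cv2.INTER_CUBIC))
a=cv2.imread('pics/side0.png');cv2.imwrite('pics/side0z.png',cv2.resize(a[150:315,220:400],None,fx=3.6,fy=3.6,interpolation=cv2.INTER_CUBIC))
E
```

```text
(no output)
```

View pics/top0z.png

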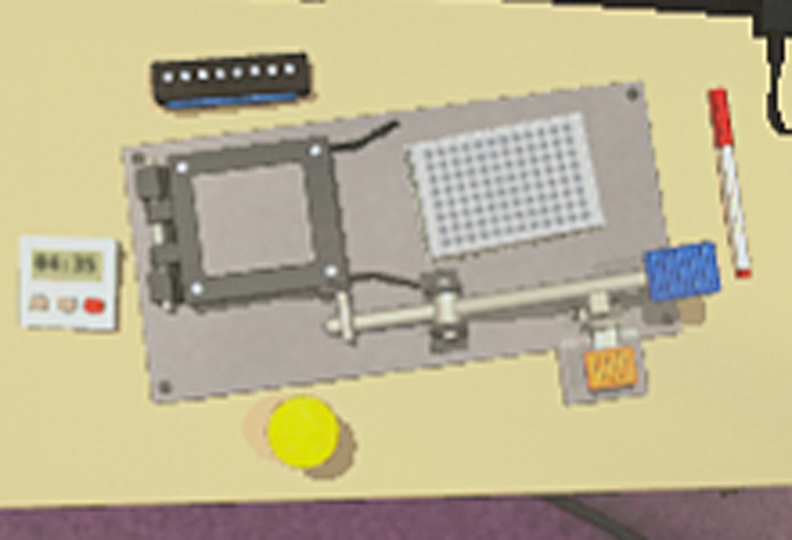

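View pics/side0z.png

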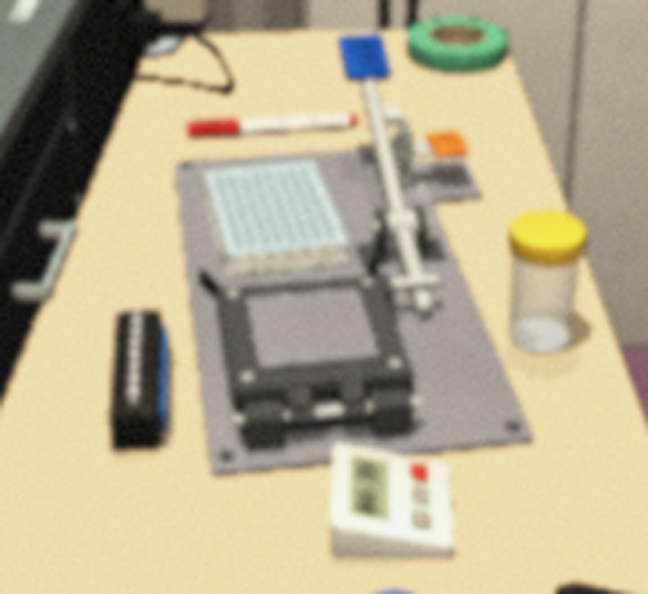

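View pics/side0.png

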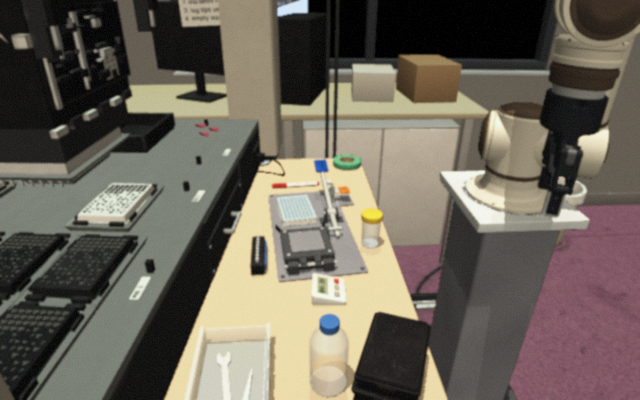

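View pics/top0.png

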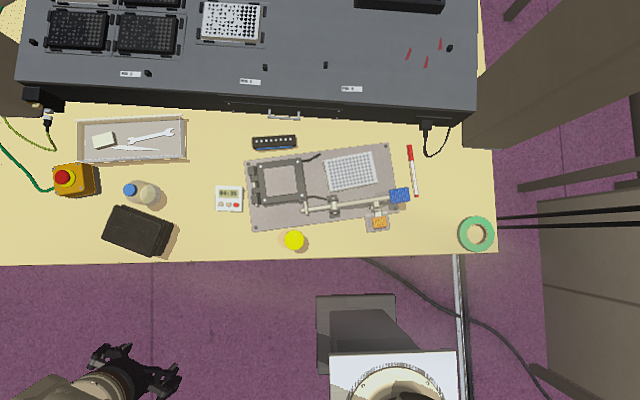

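```bash
cat > fit.py <<'E'
from h import *
import pickle
from scipy.optimize import least_squares
cs=pickle.load(open('cs0.pkl','rb'))
T=lambda u,v:(210+(u+.5)/3.6-.5,120+(v+.5)/3.6-.5)
S=lambda u,v:(220+(u+.5)/3.6-.5,150+(v+.5)/3.6-.5)
def w(p,P):
    P=np.atleast_2d(P); c,s=np.cos(p[2]),np.sin(p[2]); R=np.array([[c,-s,0],[s,c,0],[0,0,1]])
    return P@R.T+[p[0],p[1],0]
def fit(P,obs,x0):
    def f(p):
        X=w(p,P); return np.concatenate([(proj(cs[n],X[i])[0]-uv) for n,i,uv in obs])
    r=least_squares(f,x0,loss='soft_l1'); return r.x,r.fun
E
python3 - <<'E'
from fit import *
P=np.array([[67,165,6],[67,-209,6],[-115,165,6],[-115,-209,6]])/1e3
for use in ['t','s','ts']:
    obs=[]
    if 't' in use: obs+=[('top',0,T(122,148)),('top',1,T(643,83)),('top',2,T(153,403))]
    if 's' in use: obs+=[('side',0,S(214,474)),('side',1,S(179,164)),('side',2,S(531,439))]
    p,r=fit(P,obs,[.5,.2,0]); print(use,np.round(p[:2],4),np.degrees(p[2]),np.round(r,1))
P=np.array([[42.7,63.8,20.5],[42.7,-63.8,20.5],[-42.7,63.8,20.5],[-42.7,-63.8,20.5]])/1e3
o=[('top',0,T(406,144)),('top',1,T(581,111)),('top',2,T(433,259)),('top',3,T(606,223))]
q,r=fit(P,o,[.5,.2,0]);print('plate',q[:2],np.degrees(q[2]),np.round(r,1))
for n,a,b in [('catch',T(610,370),S(446,144)),('lever',T(682,272),S(364,57))]:
    X=tri([(cs['top'],a),(cs['side'],b)]);print(n,X)
    c,s=np.cos(p[2]),np.sin(p[2]);d=X[:2]-p[:2];print(' press',c*d[0]+s*d[1],-s*d[0]+c*d[1])
print('pred catch',w(p,np.array([-.133,-.15,.038])),'pred lever',w(p,np.array([-.078,-.045-.152,.094])))
c,s=np.cos(p[2]),np.sin(p[2]);d=q[:2]-p[:2];print('plate in press',c*d[0]+s*d[1],-s*d[0]+c*d[1],np.degrees(q[2]-p[2]))
for n,u,v in [('pen',*T(715,92)),('pen',*T(743,275)),('jar',*T(303,432))]: print(n,atz(cs['top'],(u,v),.08 if n=='jar' else .012))
E
```

```text
Traceback (most recent call last):
  File "fit.py", line 13, in fit
    r=least_squares(f,x0,loss='soft_l1'); return r.x,r.fun
  File "fit.py", line 12, in f
    X=w(p,P); return np.concatenate([(proj(cs[n],X[i])[0]-uv) for n,i,uv in obs])
                                      ~~~~^^^^^^^^^^^^
  File "h.py", line 7, in proj
    s=np.c_[p[:,0]/-p[:,2],-p[:,1]/-p[:,2]]; r2=(s**2).sum(1,keepdims=True); s=s*(1+c['k1']*r2)
            ~^^^^^
IndexError: too many indices for array: array is 1-dimensional, but 2 were indexed
```

```bash
python3 - <<'E'
from fit import *
for n in cs: print(n,{k:v for k,v in cs[n].items() if k!='img'})
E
```

```text
side {'intrinsics': array([[413.86635275,   0.        , 323.72934464],
       [  0.        , 413.86635275, 199.108224  ],
       [  0.        ,   0.        ,   1.        ]]), 'k1': -0.052239918483275034, 'origin': array([0.59747678, 1.01069578, 0.52563786]), 'rotation': array([ 62.29566552,  -0.52928322, 176.34553725])}
top {'intrinsics': array([[394.08567695,   0.        , 316.90754033],
       [  0.        , 394.08567695, 195.01259821],
       [  0.        ,   0.        ,   1.        ]]), 'k1': -0.03475780118431217, 'origin': array([0.4560448 , 0.20513521, 0.99764179]), 'rotation': array([  5.33202011,  -1.28898785, -91.48879891])}
wrist {'intrinsics': array([[333.19870498,   0.        , 324.60400156],
       [  0.        , 333.19870498, 204.17889719],
       [  0.        ,   0.        ,   1.        ]]), 'k1': -0.0045493629837145355, 'origin': array([0.15554771, 0.53359767, 0.37342897]), 'rotation': array([-1.83995088e+01, -6.00931927e-02,  6.51881221e+01])}
```

```bash
sed -i "s/np.array(c\['rotation'\])/RM(c)/g; 1a from scipy.spatial.transform import Rotation as Ro\ndef RM(c): return Ro.from_euler('xyz',c['rotation'],degrees=True).as_matrix()" h.py
cat > f1.py <<'E'
from fit import *
P=np.array([[67,165,6],[67,-209,6],[-115,165,6],[-115,-209,6]])/1e3
for use in ['t','s','ts']:
    obs=[]
    if 't' in use: obs+=[('top',0,T(122,148)),('top',1,T(643,83)),('top',2,T(153,403))]
    if 's' in use: obs+=[('side',0,S(214,474)),('side',1,S(179,164)),('side',2,S(531,439))]
    p,r=fit(P,obs,[.5,.2,0]); print(use,np.round(p[:2],4),np.degrees(p[2]),np.round(r,1))
P=np.array([[42.7,63.8,20.5],[42.7,-63.8,20.5],[-42.7,63.8,20.5],[-42.7,-63.8,20.5]])/1e3
o=[('top',0,T(406,144)),('top',1,T(581,111)),('top',2,T(433,259)),('top',3,T(606,223))]
q,r=fit(P,o,[.5,.2,0]);print('plate',q[:2],np.degrees(q[2]),np.round(r,1))
for n,a,b in [('catch',T(610,370),S(446,144)),('lever',T(682,272),S(364,57))]:
    X=tri([(cs['top'],a),(cs['side'],b)]);print(n,X)
    c,s=np.cos(p[2]),np.sin(p[2]);d=X[:2]-p[:2];print(' press',c*d[0]+s*d[1],-s*d[0]+c*d[1])
print('pred catch',w(p,np.array([-.133,-.15,.038])),'pred lever',w(p,np.array([-.078,-.045-.152,.094])))
c,s=np.cos(p[2]),np.sin(p[2]);d=q[:2]-p[:2];print('plate in press',c*d[0]+s*d[1],-s*d[0]+c*d[1],np.degrees(q[2]-p[2]))
for n,u,v in [('pen',*T(715,92)),('pen',*T(743,275)),('jar',*T(303,432))]: print(n,atz(cs['top'],(u,v),.08 if n=='jar' else .012))
E
python3 f1.py
```

```text
t [0.5909 0.1934] 6.006366053622376 [ 0.1 -0.1  0.2 -0.2 -0.3  0.3]
s [0.5905 0.1926] 5.8116600740469355 [-0.6 -0.5 -0.3 -0.3  1.3  0.4]
ts [0.5907 0.1932] 5.9322580104999885 [ 0.2 -0.2  0.4 -0.  -0.3  0.3 -0.6 -0.3 -0.6 -0.2  1.3  0.5]
plate [0.60603608 0.09504614] 10.449122962265363 [-0.4 -0.3  0.3 -1.2 -0.8  0.8  0.8  0.5]
catch [0.47592358 0.03068673 0.03680622]
 press -0.13096998044294228 -0.14976596329118666
lever [ 0.53574069 -0.0086648   0.09083651]
 press -0.07554028579101307 -0.19508901479078256
pred catch [[0.47392862 0.03024414 0.038     ]] pred lever [[ 0.53349166 -0.01081977  0.094     ]]
plate in press 0.0050974408798245205 -0.09919867367844705 4.516864951765374
pen [ 0.67002989 -0.05681355  0.012     ]
pen [ 0.5388756  -0.07032024  0.012     ]
jar [0.43878579 0.23839653 0.08      ]
```

Request:
{"name": "apply_moves", "arguments": {
  "targets": [0.67,-1.12,-0.16,0,0,-0.66,0,1.34,-2.24,-0.32,0,0,-1.32,0,2.01,-3.36,-0.48,0,0,-1.98,0,2.68,-4.48,-0.64,0,0,-2.64,0,3.35,-5.6,-0.8,0,0,-3.3,0]
}}

```text
time: 2.0
ee_pos: [0.3317, 0.3299, 0.2072]
tcp_rot: [180.0, 0.0, 135.3]
wrist_force: [0.1, -0.3, 0.3]
opening: 0.012
```

Request:
{"name": "apply_moves", "arguments": {
  "targets": [0.67,-1.12,-0.16,0,0,-0.66,0,1.34,-2.24,-0.32,0,0,-1.32,0,2.01,-3.36,-0.48,0,0,-1.98,0,2.68,-4.48,-0.64,0,0,-2.64,0,3.35,-5.6,-0.8,0,0,-3.3,0]
}}

```text
time: 2.5
ee_pos: [0.4323, 0.1618, 0.1833]
tcp_rot: [180.0, 0.0, 115.4]
wrist_force: [0.6, 1.7, 0.3]
opening: 0.0003
```

Request:
{"name": "apply_moves", "arguments": {
  "targets": [0.67,-1.12,-0.16,0,0,-0.66,0,1.34,-2.24,-0.32,0,0,-1.32,0,2.01,-3.36,-0.48,0,0,-1.98,0,2.68,-4.48,-0.64,0,0,-2.64,0,3.4,-5.7,-0.8,0,0,-3.27,0]
}}

```text
time: 3.0
ee_pos: [0.5343, -0.0092, 0.1593]
tcp_rot: [180.0, -0.0, 95.8]
wrist_force: [0.7, 0.4, -0.3]
opening: -0.0001
```

Request:
{"name": "apply_moves", "arguments": {
  "targets": [0,0,0,0,0,0,0,0,0,0,0,0,0,0]
}}

```text
time: 3.2
ee_pos: [0.5336, -0.0084, 0.1589]
tcp_rot: [-179.9, -0.0, 95.9]
wrist_force: [1.1, 0.8, 0.3]
opening: -0.0003
```

Request:
{"name": "apply_moves", "arguments": {
  "targets": [0,0,-0.8,0,0,0,0,0,0,-1.5,0,0,0,0,0,0,-1.9,0,0,0,0,0,0,-2.15,0,0,0,0,0,0,-2.4,0,0,0,0]
}}

```text
time: 3.7
ee_pos: [0.5339, -0.0073, 0.0879]
tcp_rot: [179.9, 0.0, 96.0]
wrist_force: [-0.8, -1.5, 5.5]
opening: -0.0
```

```bash
python3 - <<'E'
from h import *
c=snap('wrist','w1.png');c=snap('side','s1.png');c=snap('top','t1.png')
a=cv2.imread('pics/side0.png')
cv2.imwrite('pics/c1.png',np.vstack([cv2.resize(cv2.imread('pics/s1.png')[130:280,220:420],None,fx=2,fy=2),cv2.resize(cv2.imread('pics/t1.png')[120:270,230:430],None,fx=2,fy=2)]))
print(bot.get_obs()['wrist_force'])
E
```

```text
[-1.41282879  2.21049515  1.79279163]
```

View pics/c1.png

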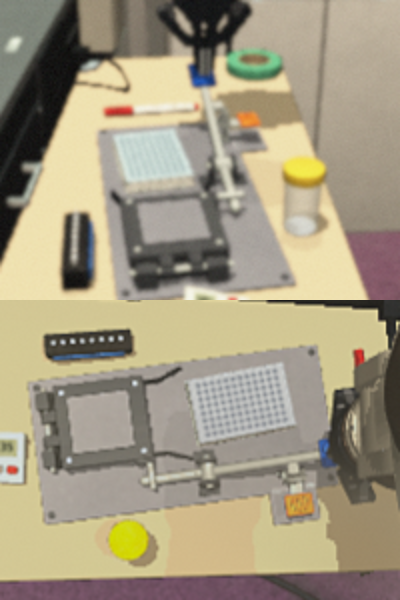

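View pics/w1.png

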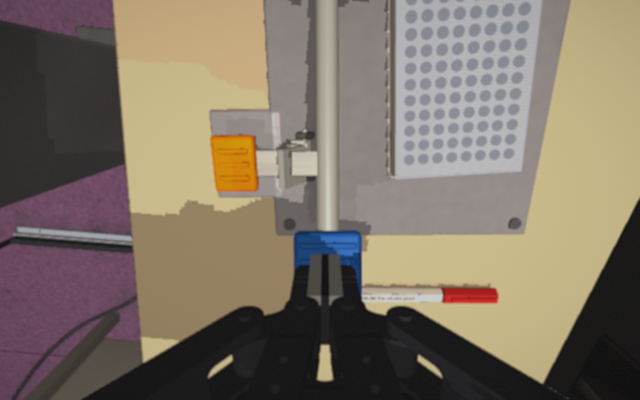

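The side and wrist views show the shut fingers resting mid-width on the blue pad (wrist px ~(326,260)), clear of the catch. I'll press on down.

Request:
{"name": "apply_moves", "arguments": {
  "targets": [0.01,-0.14,-0.3,0,0,0,0,0.02,-0.25,-0.6,0,0,0,0,0.03,-0.33,-0.9,0,0,0,0,0.04,-0.4,-1.2,0,0,0,0,0.05,-0.45,-1.45,0,0,0,0]
}}

```text
time: 4.35
ee_pos: [0.5355, -0.021, 0.0435]
tcp_rot: [180.0, -0.1, 96.0]
wrist_force: [-0.9, 6.3, 7.0]
opening: 0.0002
```

Request:
{"name": "apply_moves", "arguments": {
  "targets": [0,-0.02,-0.15,0,0,0,0,0,-0.03,-0.28,0,0,0,0,0,-0.04,-0.4,0,0,0,0,0,-0.04,-0.45,0,0,0,0,0,-0.04,-0.45,0,0,0,0]
}}

```text
time: 4.85
ee_pos: [0.5355, -0.0222, 0.0302]
tcp_rot: [180.0, -0.0, 96.0]
wrist_force: [0.3, 4.6, 4.9]
opening: -0.0002
```

Request:
{"name": "apply_moves", "arguments": {
  "targets": [0,0,0.15,0,0,0,0,0,0,0.35,0,0,0,0,0,0,0.8,0,0,0,0,0,0,1.6,0,0,0,0,0,0,2.6,0,0,0,0]
}}

```text
time: 5.35
ee_pos: [0.5344, -0.0227, 0.1088]
tcp_rot: [-179.9, 0.0, 96.0]
wrist_force: [0.6, 0.4, 0.1]
opening: -0.0002
```

```bash
python3 - <<'E'
from h import *
c=snap('side','s2.png');c=snap('wrist','w2.png')
cv2.imwrite('pics/c2.png',np.vstack([cv2.resize(cv2.imread('pics/s2.png')[130:280,220:420],None,fx=3,fy=3,interpolation=2)]))
print(bot.get_obs()['wrist_force'])
E
```

```text
[0.90865429 0.47569003 0.48595466]
```

View pics/c2.png

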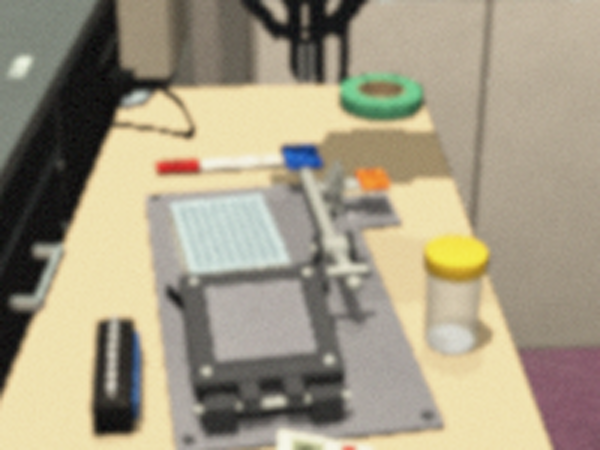

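View pics/w2.png

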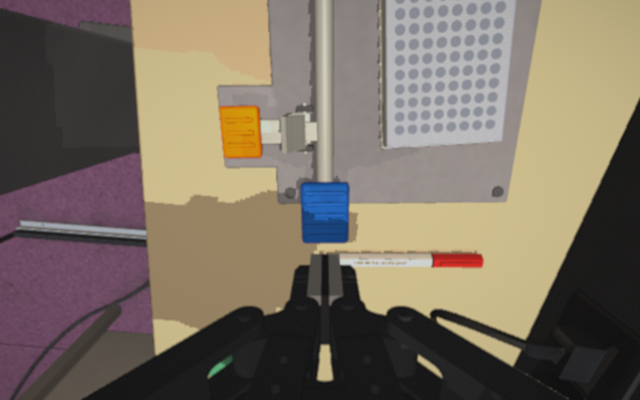

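The lever stays down (blue pad ~(301,158) in the side crop), the catch is over it, and the platen is raised. Next I'll refine the plate's rear edge.

```bash
python3 - <<'E'
from h import *
c=snap('wrist','w3.png')
a=cv2.imread('pics/w3.png'); cv2.imwrite('pics/w3z.png',cv2.resize(a[0:200,340:560],None,fx=3,fy=3,interpolation=2))
p=[.5908,.1934,np.radians(5.97)]
C,s=np.cos(p[2]),np.sin(p[2])
for uv in [(386,148),(502,142),(330,257),(483,260)]:
    for z in (.0205,):
        X=atz(c,uv,z); d=X[:2]-p[:2]; print(uv,X.round(4),'press',(C*d[0]+s*d[1]).round(4),(-s*d[0]+C*d[1]).round(4))
E
```

```text
(386, 148) [0.5745 0.0265 0.0205] press -0.0336 -0.1643
(502, 142) [0.655  0.0391 0.0205] press 0.0478 -0.1601
(330, 257) [ 0.5446 -0.0623  0.0205] press -0.0726 -0.2495
(483, 260) [ 0.6651 -0.0528  0.0205] press 0.0483 -0.2526
```

View pics/w3z.png

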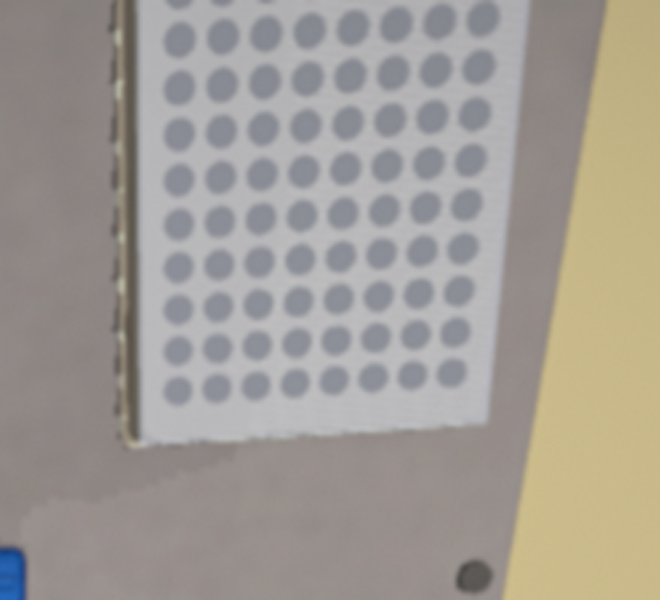

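Request:
{"name": "apply_moves", "arguments": {
  "targets": [0.9,0.3,0,0,0,0,0.5,1.8,0.6,0,0,0,0,0.5,2.71,0.92,-0.4,0,0,0,0.5,2.71,0.92,-1.4,0,0,0,0.5,2.71,0.92,-2.3,0,0,0,0.5]
}}

```text
time: 6.0
ee_pos: [0.6166, 0.0053, 0.0373]
tcp_rot: [-179.9, 0.0, 96.0]
wrist_force: [0.1, -0.4, -0.4]
opening: 0.0428
```

```bash
python3 - <<'E'
from h import *
c=snap('wrist','w4.png'); print(bot.get_obs()['ee_pos'],bot.get_obs()['opening'])
E
```

```text
[0.61390719 0.00514383 0.03222089] 0.04276746335373092
```

View pics/w4.png

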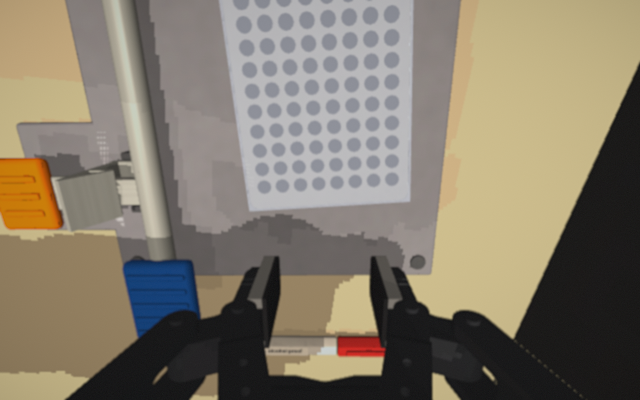

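Request:
{"name": "apply_moves", "arguments": {
  "targets": [0.1,0,0,0,0,0,0.38,0.1,0,-0.2,0,0,0,0.38,0.1,0,-0.4,0,0,0,0.38,0.1,0,-0.6,0,0,0,0.38,0.1,0,-0.8,0,0,0,0.38]
}}

```text
time: 6.55
ee_pos: [0.6197, 0.0051, 0.0154]
tcp_rot: [180.0, 0.0, 96.0]
wrist_force: [0.4, 0.3, -0.0]
opening: 0.0328
```

Request:
{"name": "apply_moves", "arguments": {
  "targets": [0,0,-0.1,0,0,0,0.38,0,0,-0.2,0,0,0,0.38,0,0,-0.27,0,0,0,0.38,0,0,-0.27,0,0,0,0.38]
}}

```text
time: 6.95
ee_pos: [0.6193, 0.0052, 0.0069]
tcp_rot: [-180.0, -0.0, 96.0]
wrist_force: [0.5, -0.5, -0.0]
opening: 0.0327
```

```bash
python3 - <<'E'
from h import *
c=snap('wrist','w5.png'); c=snap('side','s5.png');print(bot.get_obs()['ee_pos'],bot.get_obs()['opening'])
cv2.imwrite('pics/s5z.png',cv2.resize(cv2.imread('pics/s5.png')[130:280,220:420],None,fx=3,fy=3,interpolation=2))
E
```

```text
[0.61953014 0.00518512 0.0073242 ] 0.032492664298695746
```

View pics/w5.png

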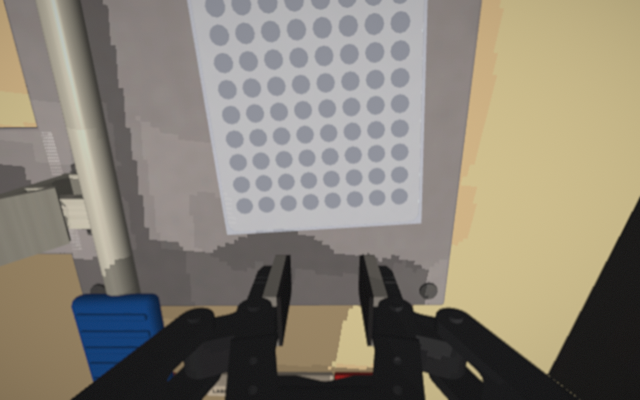

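View pics/s5z.png

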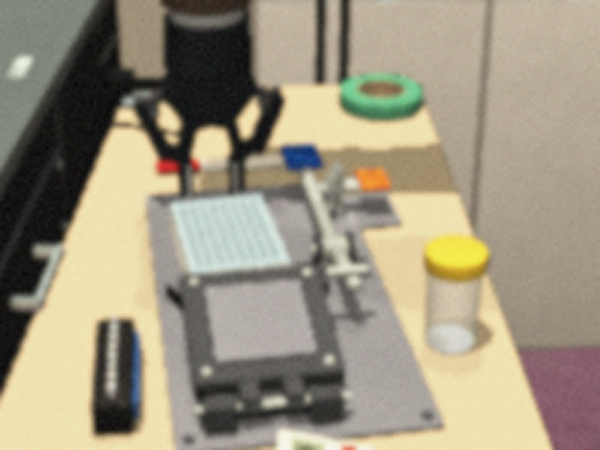

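Request:
{"name": "apply_moves", "arguments": {
  "targets": [-0.05,0.35,0,0,0,0,0.38,-0.09,0.7,0,0,0,0,0.38,-0.14,1.05,0,0,0,0,0.38,-0.19,1.4,0,0,0,0,0.38,-0.24,1.75,0,0,0,0,0.38]
}}

```text
time: 7.55
ee_pos: [0.612, 0.0586, 0.0073]
tcp_rot: [-180.0, 0.0, 96.0]
wrist_force: [0.6, -2.0, 0.1]
opening: 0.0323
```

```bash
python3 - <<'E'
from h import *
c=snap('wrist','w6.png'); print(bot.get_obs()['ee_pos'],bot.get_obs()['wrist_force'])
E
```

```text
[0.61187504 0.06014484 0.00723664] [0.068969   1.62308813 0.00240284]
```

View pics/w6.png

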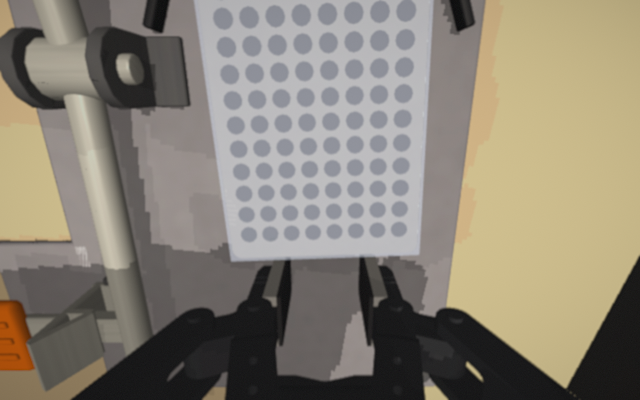

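```bash
python3 - <<'E'
from h import *
c=snap('wrist','w7.png'); t=snap('top','t7.png')
cv2.imwrite('pics/t7z.png',cv2.resize(cv2.imread('pics/t7.png')[130:240,280:420],None,fx=5,fy=5,interpolation=2))
p=[.5908,.1934,np.radians(5.97)]
C,s=np.cos(p[2]),np.sin(p[2])
for uv in [(188,38),(188,104),(130,70),(160,325),(185,312),(455,312)]:
    for z in (.006,.02,.035,.05,.07):
        X=atz(c,uv,z); d=X[:2]-p[:2]; print(uv,z,'press',(C*d[0]+s*d[1]).round(4),(-s*d[0]+C*d[1]).round(4))
E
```

```text
(188, 38) 0.006 press -0.0476 -0.0325
(188, 38) 0.02 press -0.0424 -0.0346
(188, 38) 0.035 press -0.0368 -0.0367
(188, 38) 0.05 press -0.0313 -0.0389
(188, 38) 0.07 press -0.0238 -0.0418
(188, 104) 0.006 press -0.0507 -0.0572
(188, 104) 0.02 press -0.0452 -0.0568
(188, 104) 0.035 press -0.0393 -0.0564
(188, 104) 0.05 press -0.0334 -0.056
(188, 104) 0.07 press -0.0255 -0.0554
(130, 70) 0.006 press -0.0723 -0.0441
(130, 70) 0.02 press -0.0647 -0.045
(130, 70) 0.035 press -0.0566 -0.046
(130, 70) 0.05 press -0.0484 -0.0469
(130, 70) 0.07 press -0.0375 -0.0482
(160, 325) 0.006 press -0.0792 -0.1665
(160, 325) 0.02 press -0.0709 -0.1555
(160, 325) 0.035 press -0.062 -0.1436
(160, 325) 0.05 press -0.0531 -0.1318
(160, 325) 0.07 press -0.0413 -0.1159
(185, 312) 0.006 press -0.0652 -0.1586
(185, 312) 0.02 press -0.0583 -0.1483
(185, 312) 0.035 press -0.0509 -0.1372
(185, 312) 0.05 press -0.0435 -0.1262
(185, 312) 0.07 press -0.0336 -0.1115
(455, 312) 0.006 press 0.0721 -0.1584
(455, 312) 0.02 press 0.0656 -0.1481
(455, 312) 0.035 press 0.0587 -0.1371
(455, 312) 0.05 press 0.0517 -0.1261
(455, 312) 0.07 press 0.0425 -0.1114
```

View pics/t7z.png

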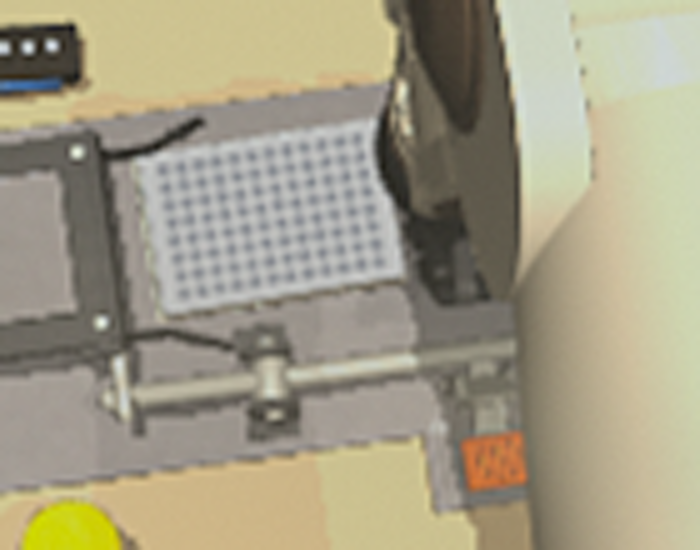

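Request:
{"name": "apply_moves", "arguments": {
  "targets": [0,0,0,0,0,0,0.2,-0.03,0.25,0,0,0,0,0.2,-0.06,0.55,0,0,0,0,0.2,-0.09,0.85,0,0,0,0,0.2,-0.12,1.15,0,0,0,0,0.2]
}}

```text
time: 8.2
ee_pos: [0.6086, 0.0931, 0.0072]
tcp_rot: [-180.0, -0.0, 96.0]
wrist_force: [0.1, -0.4, 0.2]
opening: 0.0169
```

```bash
python3 - <<'E'
from h import *
c=snap('wrist','w8.png'); print(bot.get_obs()['ee_pos'],bot.get_obs()['wrist_force'])
E
```

```text
[0.60843419 0.09426104 0.00715891] [-0.73036684  0.48781698 -0.06908512]
```

View pics/w8.png

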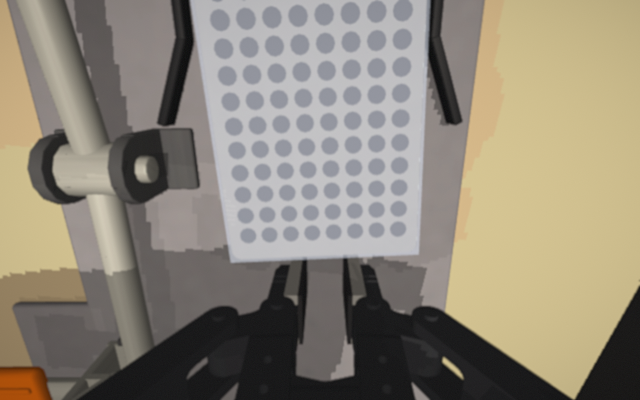

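Request:
{"name": "apply_moves", "arguments": {
  "targets": [-0.04,0.3,0,0,0,0,0.2,-0.07,0.6,0,0,0,0,0.2,-0.1,0.9,0,0,0,0,0.2,-0.14,1.2,0,0,0,0,0.2,-0.18,1.5,0,0,0,0,0.2]
}}

```text
time: 8.75
ee_pos: [0.603, 0.1379, 0.0071]
tcp_rot: [-180.0, 0.0, 96.0]
wrist_force: [0.8, -1.0, -0.7]
opening: 0.0171
```

```bash
python3 - <<'E'
from h import *
c=snap('wrist','w9.png'); print(bot.get_obs()['ee_pos'],bot.get_obs()['wrist_force'])
E
```

```text
[0.60301    0.13919376 0.00716553] [-0.65850261  0.84687085 -0.52274892]
```

View pics/w9.png

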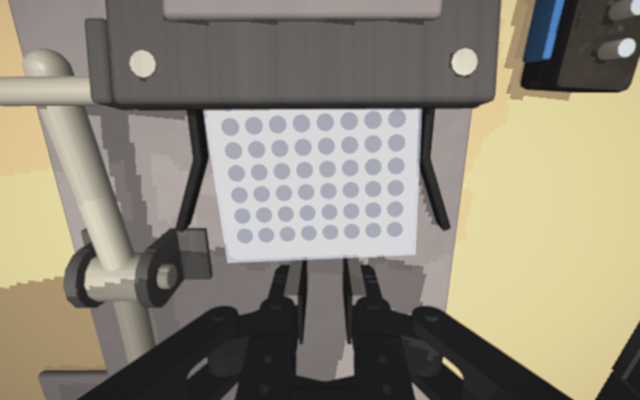

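Request:
{"name": "apply_moves", "arguments": {
  "targets": [-0.03,0.22,0,0,0,0,0.2,-0.06,0.44,0,0,0,0,0.2,-0.09,0.66,0,0,0,0,0.2,-0.12,0.88,0,0,0,0,0.2,-0.15,1.1,0,0,0,0,0.2]
}}

```text
time: 9.3
ee_pos: [0.5987, 0.1708, 0.0072]
tcp_rot: [180.0, -0.0, 96.0]
wrist_force: [0.0, -1.0, -0.6]
opening: 0.0168
```

```bash
python3 - <<'E'
from h import *
c=snap('wrist','w10.png'); print(bot.get_obs()['ee_pos'],bot.get_obs()['wrist_force'])
E
```

```text
[0.59861933 0.17162773 0.00719297] [0.18175203 0.45069759 0.64564817]
```

View pics/w10.png

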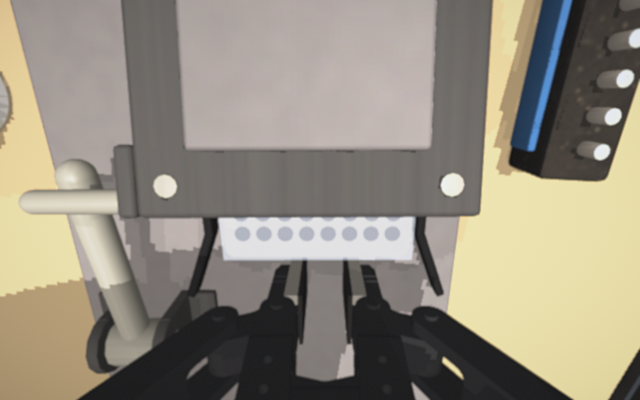

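Request:
{"name": "apply_moves", "arguments": {
  "targets": [-0.01,0.12,0,0,0,0,0.2,-0.02,0.24,0,0,0,0,0.2,-0.03,0.36,0,0,0,0,0.2,-0.045,0.46,0,0,0,0,0.2,-0.05,0.52,0,0,0,0,0.2]
}}

```text
time: 9.85
ee_pos: [0.5972, 0.186, 0.0072]
tcp_rot: [-180.0, 0.0, 96.0]
wrist_force: [-0.3, 0.2, -0.4]
opening: 0.0174
```

```bash
python3 - <<'E'
from h import *
c=snap('wrist','w11.png'); print(bot.get_obs()['ee_pos'],bot.get_obs()['wrist_force'])
p=[.5908,.1934,np.radians(5.97)]
C,s=np.cos(p[2]),np.sin(p[2])
X=atz(c,(318,260),.0205);d=X[:2]-p[:2]; print('edge',-s*d[0]+C*d[1])
d=bot.get_obs()['ee_pos'][:2]-p[:2]; print('tcp',C*d[0]+s*d[1],-s*d[0]+C*d[1])
E
```

```text
[0.59725539 0.18617841 0.00719222] [-1.22020766  0.68757951 -0.11403455]
edge 0.0054703881577437335
tcp 0.005669276699240816 -0.007853836331919994
```

View pics/w11.png

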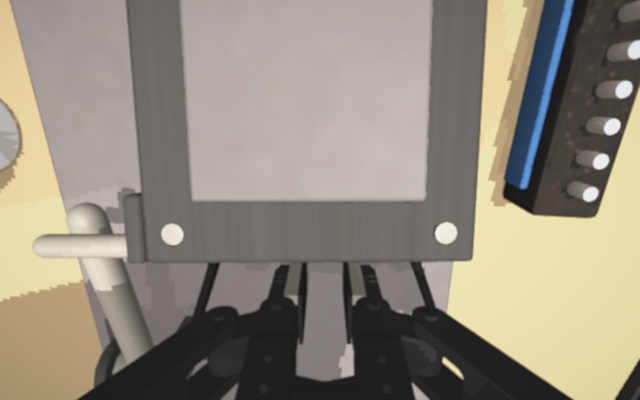

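Force is still low and there is about 2–3 mm to go. I'll advance in small steps and watch the force.

Request:
{"name": "apply_moves", "arguments": {
  "targets": [-0.003,0.03,0,0,0,0,0.2,-0.006,0.06,0,0,0,0,0.2,-0.006,0.06,0,0,0,0,0.2]
}}

```text
time: 10.2
ee_pos: [0.5972, 0.1871, 0.0072]
tcp_rot: [180.0, 0.0, 96.0]
wrist_force: [1.8, -3.3, -0.1]
opening: 0.0171
```

Request:
{"name": "apply_moves", "arguments": {
  "targets": [-0.003,0.03,0,0,0,0,0.2,-0.006,0.06,0,0,0,0,0.2,-0.006,0.06,0,0,0,0,0.2]
}}

```text
time: 10.5
ee_pos: [0.5973, 0.1873, 0.0072]
tcp_rot: [180.0, 0.2, 95.9]
wrist_force: [1.8, -11.9, 1.0]
opening: 0.017
```

Request:
{"name": "apply_moves", "arguments": {
  "targets": [-0.003,0.03,0,0,0,0,0.2,-0.004,0.05,0,0,0,0,0.2,-0.004,0.05,0,0,0,0,0.2]
}}

```text
time: 10.8
ee_pos: [0.5973, 0.1874, 0.0072]
tcp_rot: [180.0, 0.4, 95.8]
wrist_force: [2.1, -19.0, 2.0]
opening: 0.0173
```

Request:
{"name": "apply_moves", "arguments": {
  "targets": [0.0,-0.08,0,0,0,0,0.2,0.02,-0.2,0,0,0,0,0.2,0.06,-0.6,0,0,0,0,0.2,0.12,-1.2,0,0,0,0,0.2,0.18,-1.8,0,0,0,0,0.2]
}}

```text
time: 11.3
ee_pos: [0.6022, 0.1355, 0.0072]
tcp_rot: [-180.0, -0.0, 96.0]
wrist_force: [-0.5, 0.7, 0.1]
opening: 0.017
```

```bash
python3 - <<'E'
from h import *
c=snap('wrist','w12.png'); s_=snap('side','s12.png'); print(bot.get_obs()['ee_pos'],bot.get_obs()['wrist_force'])
E
```

```text
[0.60242023 0.13401225 0.00720974] [-1.08071957  0.41767867  0.43779022]
```

View pics/w12.png

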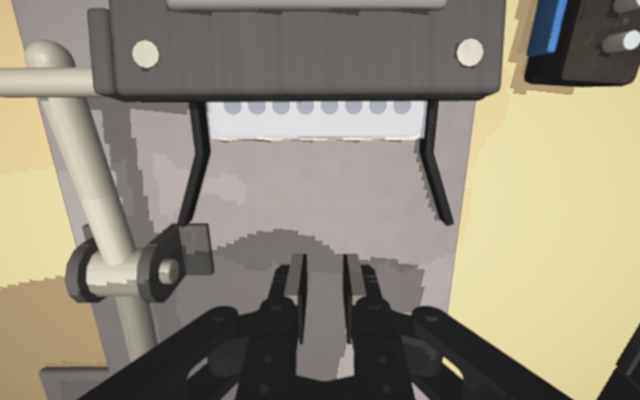

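```bash
python3 - <<'E'
from h import *
c=snap('wrist','w13.png')
a=cv2.imread('pics/w13.png'); cv2.imwrite('pics/w13z.png',cv2.resize(a[85:235,170:470],None,fx=2.6,fy=2.6,interpolation=2))
p=[.5908,.1934,np.radians(5.97)]
C,s=np.cos(p[2]),np.sin(p[2])
for uv,z in [((210,138.5),.0205),((424,139),.0205),((183,222),.016),((448,222),.016)]:
        X=atz(c,uv,z); d=X[:2]-p[:2]; print(uv,z,'press',(C*d[0]+s*d[1]).round(4),(-s*d[0]+C*d[1]).round(4))
E
```

```text
(210, 138.5) 0.0205 press -0.0396 0.0052
(424, 139) 0.0205 press 0.0423 0.0048
(183, 222) 0.016 press -0.0567 -0.0308
(448, 222) 0.016 press 0.0571 -0.0311
```

View pics/w13z.png

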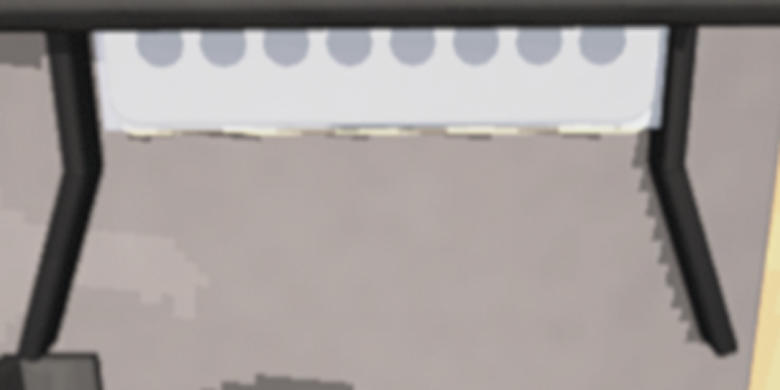

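The rear edge measures y ≈ 5–6 mm, square between the rails, and the force rose to 19 N against the stop, so the plate is fully home. Next is the release pad.

Request:
{"name": "apply_moves", "arguments": {
  "targets": [0,0,0.6,0,0,0,0.1,0,0,1.7,0,0,0,0,0,0,2.8,0,0,0,0,-0.6,-0.5,3.4,0,0,0,0,-1.6,-1.3,3.4,0,0,0,0]
}}

```text
time: 11.95
ee_pos: [0.5559, 0.0985, 0.1122]
tcp_rot: [179.7, -0.0, 96.1]
wrist_force: [0.4, -0.3, -0.1]
opening: 0.0001
```

Request:
{"name": "apply_moves", "arguments": {
  "targets": [-1.0,-0.8,0,0,0,0,0,-2.0,-1.6,0,0,0,0,0,-2.6,-2.13,0,0,0,0,0,-2.62,-2.13,0,0,0,0,0,-2.62,-2.13,0,0,0,0,0]
}}

```text
time: 12.45
ee_pos: [0.4758, 0.0339, 0.1097]
tcp_rot: [179.9, -0.0, 95.9]
wrist_force: [0.5, -0.3, 0.2]
opening: -0.0005
```

```bash
python3 - <<'E'
from h import *
c=snap('wrist','w14.png'); print(bot.get_obs()['ee_pos'],bot.get_obs()['wrist_force'],bot.get_obs()['opening'])
E
```

```text
[0.47614526 0.03420704 0.10948584] [ 0.88587671 -0.13711981  0.187745  ] -0.00010643666194807552
```

View pics/w14.png

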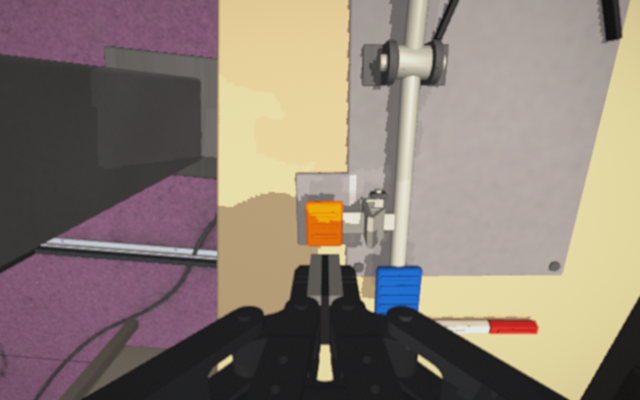

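Request:
{"name": "apply_moves", "arguments": {
  "targets": [0,0,-0.5,0,-1.2,0,0,0,0,-1.0,0,-2.4,0,0,0,0,-1.5,0,-2.5,0,0,0,0,-1.9,0,-2.5,0,0,0,0,-2.0,0,-2.5,0,0]
}}

```text
time: 13.0
ee_pos: [0.4756, 0.0344, 0.0482]
tcp_rot: [165.2, 1.5, 95.8]
wrist_force: [0.1, -0.0, 0.7]
opening: -0.0001
```

```bash
python3 - <<'E'
from h import *
c=snap('wrist','w15.png'); s_=snap('side','s15.png');print(bot.get_obs()['ee_pos'],bot.get_obs()['tcp_rot'],bot.get_obs()['wrist_force'])
cv2.imwrite('pics/s15z.png',cv2.resize(cv2.imread('pics/s15.png')[130:280,220:420],None,fx=3,fy=3,interpolation=2))
E
```

```text
[0.47624268 0.03427169 0.04916814] [165.14807428   1.53935702  95.80459768] [0.17430317 0.68618629 0.23940735]
```

View pics/w15.png

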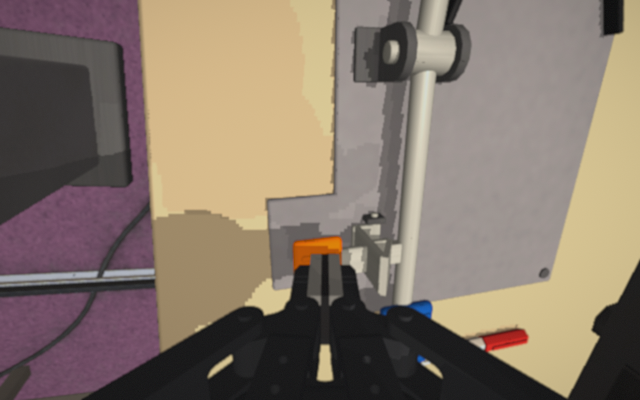

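View pics/s15z.png

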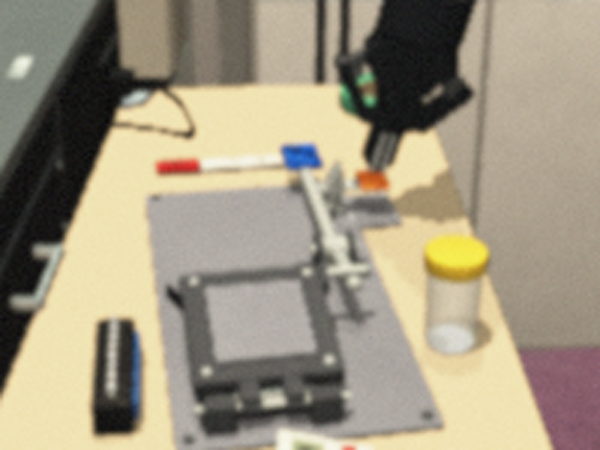

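Request:
{"name": "apply_moves", "arguments": {
  "targets": [0,0,-0.15,0,0,0,0,0,0,-0.3,0,0,0,0,0,0,-0.45,0,0,0,0,0,0,-0.58,0,0,0,0,0,0,-0.65,0,0,0,0]
}}

```text
time: 13.6
ee_pos: [0.4754, 0.0339, 0.0292]
tcp_rot: [165.1, 1.5, 95.8]
wrist_force: [-1.5, -0.3, 1.6]
opening: -0.0002
```

```bash
python3 - <<'E'
from h import *
s_=snap('side','s16.png');print(bot.get_obs()['ee_pos'],bot.get_obs()['wrist_force'])
cv2.imwrite('pics/s16z.png',cv2.resize(cv2.imread('pics/s16.png')[130:280,220:420],None,fx=3,fy=3,interpolation=2))
E
```

```text
[0.47529114 0.03393887 0.02897185] [-1.42230044 -0.03226887  0.67248968]
```

View pics/s16z.png

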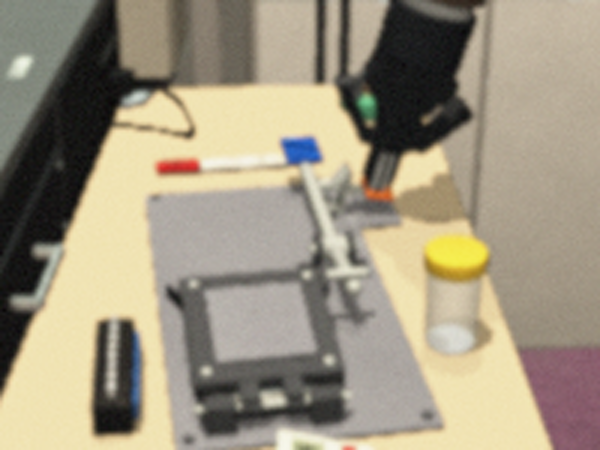

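Request:
{"name": "apply_moves", "arguments": {
  "targets": [0,0,-0.08,0,0,0,0,0,0,-0.08,0,0,0,0,0,0,-0.08,0,0,0,0,0,0,-0.08,0,0,0,0,0,0,-0.08,0,0,0,0]
}}

```text
time: 14.15
ee_pos: [0.4757, 0.034, 0.0274]
tcp_rot: [165.1, 1.5, 95.8]
wrist_force: [-1.6, -0.2, 2.3]
opening: 0.0001
```

```bash
python3 - <<'E'
from h import *
s_=snap('side','s17.png');print(bot.get_obs()['ee_pos'],bot.get_obs()['wrist_force'])
cv2.imwrite('pics/s17z.png',cv2.resize(cv2.imread('pics/s17.png')[130:280,220:420],None,fx=3,fy=3,interpolation=2))
E
```

```text
[0.47567417 0.03396704 0.02741237] [-1.38024297 -0.33429345  2.67641272]
```

View pics/s17z.png

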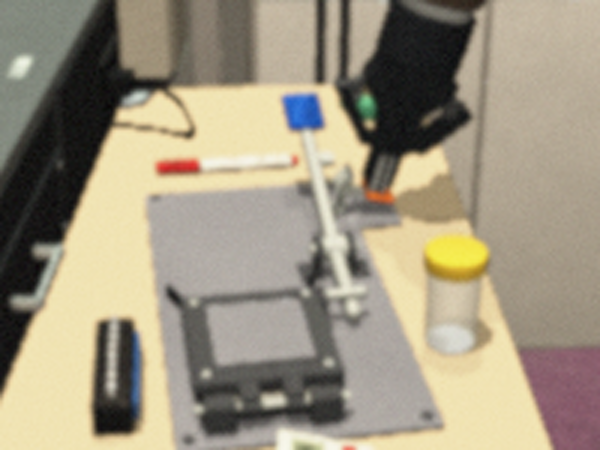

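The lever is rising (blue pad now at (302,112)) and the platen is coming down. I'll hold briefly, then back off up and away toward -x.

Request:
{"name": "apply_moves", "arguments": {
  "targets": [0,0,0,0,0,0,0,0,0,0,0,0,0,0,0,0,0,0,0,0,0,0,0,0,0,0,0,0,0,0,0,0,0,0,0]
}}

```text
time: 14.7
ee_pos: [0.4756, 0.034, 0.0273]
tcp_rot: [165.1, 1.5, 95.8]
wrist_force: [-0.2, -1.1, 2.1]
opening: -0.0001
```

Request:
{"name": "apply_moves", "arguments": {
  "targets": [0,0,0.2,0,0,0,0,-0.1,0,0.5,0,0,0,0,-0.3,0,1.2,0,0,0,0,-0.6,0,2.2,0,0,0,0,-1.2,0,3.3,0,0,0,0]
}}

```text
time: 15.2
ee_pos: [0.439, 0.0339, 0.1274]
tcp_rot: [165.1, 1.5, 95.8]
wrist_force: [-0.4, -0.2, -0.3]
opening: 0.0
```

Request:
{"name": "apply_moves", "arguments": {
  "targets": [-0.8,0,0.8,0,0,0,0,-1.6,0,1.6,0,0,0,0,-2.2,0,2.2,0,0,0,0,-2.2,0,2.2,0,0,0,0,-2.2,0,2.2,0,0,0,0]
}}

```text
time: 15.7
ee_pos: [0.3739, 0.0341, 0.1929]
tcp_rot: [165.0, 1.5, 95.8]
wrist_force: [0.0, 0.6, -0.4]
opening: 0.0002
```

```bash
python3 - <<'E'
from h import *
s_=snap('side','s18.png');t=snap('top','t18.png');print(bot.get_obs()['ee_pos'],bot.get_obs()['wrist_force'])
cv2.imwrite('pics/s18z.png',cv2.resize(cv2.imread('pics/s18.png')[150:315,220:400],None,fx=3.6,fy=3.6,interpolation=2))
cv2.imwrite('pics/t18z.png',cv2.resize(cv2.imread('pics/t18.png')[120:270,210:430],None,fx=3.6,fy=3.6,interpolation=2))
E
```

```text
[0.37373369 0.03397243 0.19146974] [-0.08938214 -0.5479573  -0.33982288]
```

View pics/s18z.png

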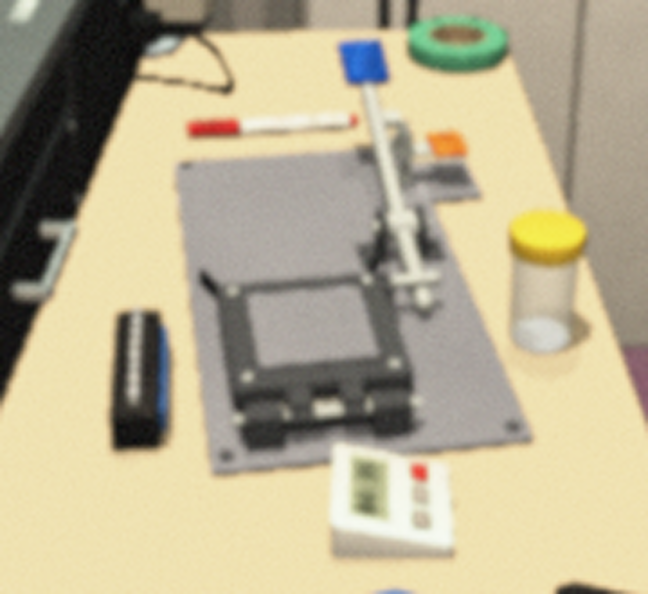

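View pics/t18z.png

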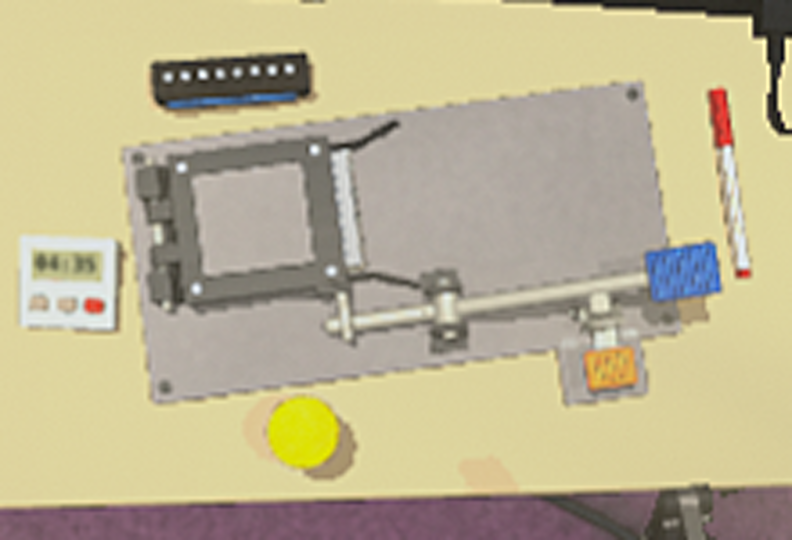

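The platen is down with the plate's 14 mm rear strip showing parallel at zoom px (345,205). The lever is back up and the bystanders are at the same pixels as at the start, so I'm handing in.

```bash
python3 -c "
from workcell import bot
print(bot.job_done())"
```

```text
the job is handed in; nothing more can be done
None
```

The job is done and handed in at about 16 s on the robot's clock. The plate is fully home and the platen is lying on it.

- **Lever:** I pressed the blue pad to about 30 mm above the bench. The catch snapped over and the platen stayed up after I let go.
- **Plate:** I pushed it in with two fingertips, which also squared it. The force rose to 19 N against the back stop with no further movement. The rear edge then measured y ≈ 5 mm at both corners. The rail ends read 1 mm too low in the same picture, so that is about 6 mm as specified.
- **Release:** I pressed the orange pad down with the tool tilted 15° toward the robot, to keep clear of the rising lever. The lever swung up and the platen came down.

**Last checks:** The final top and side pictures show the platen down with a parallel strip of plate in front of it, and the lever up. The catch pad is back at rest. The cassette, jar, timer and pen are where they were at the start, and the arm is clear with no force on the wrist. No check failed. I did not measure the platen's angle, only judged it from the pictures.

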